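# Shim the rocking balance

## Robot

A 6-joint arm with a two-finger parallel gripper is mounted at the origin on the work surface. World frame = base frame: x ahead of the robot, y to its left, z up, the work surface at z = 0. Lengths are in mm, angles in rad, forces in N, time in s.
With the tool pointing down it reaches from about 275 to 750 mm from the base axis. Payload 10.2 kg.
Tool frame: the origin (TCP) lies midway between the tips of the shut fingers; the grasp point (between the pads) lies grasp_offset behind it (grasp_offset is the distance from the TCP to the grasp point, in mm); x points along the fingers, z is the direction in which the jaws open and shut, and the axes are right-handed (so a half turn about x gives the same grasp; the last joint's range is limited). The gripper opens to 85 mm and grips with 20 to 120 N. Pads are 22 mm wide; open, the fingers measure 114 mm over their backs; the gripper's body (76 mm by 85 mm) begins 54 mm behind the grasp point. The pads swing forward as they close: fully open they stand 13 mm farther back than shut.
Start: joints at [-1.373, 0.313, 1.498, -0, 1.331, -0.223], TCP at [214.446, -479.212, 231.294] pointing down, gripper open.
Joint ranges: [-2.94, 2.94], [-0.97, 2.17], [0.19, 2.56], [-1.23, 4.37], [0.02, 3.11], [-2.88, 2.88]. Speed limits (rad/s): [2.39, 2.39, 3.01, 3.14, 3.14, 3.14].

## Interface

Orientations are given as a unit quaternion [w, x, y, z].
In Python, from rig import sense, capture, calibration, finish_job, grasp_offset gives the robot as it stands.
- The arm moves only by the shell command python3 -m jog 'ROWS' [FORCE]. ROWS is JSON, a list of rows, each an object with "linear": the shift along the tool's x, y, z scaled (see below), a list of three; "rotation": the turn, a rotation vector about the tool's x, y, z scaled (see below), a list of three; "grip": the finger opening in mm, from 0 to 85.4. A call has 1 to 20 rows; each row is the pose to reach, as a shift and turn from the pose measured when the call began, along the tool's axes at that moment; what a row does not reach only later rows make up. The controller multiplies each number of a shift by 0.3 m and each number of a turn by 0.5 rad. A row lasts 1/12 s, in which the tool goes at most 41.7 mm and 7.16 degrees, less where a joint would pass 70% of its speed; a pose out of reach is approached as far as the arm can. A call with a number of a shift or a turn outside -1 to 1 is refused whole. A call with a gripper value outside its range is refused whole. The fingers move at their own pace and stop on an object; FORCE is the grip in N (left out, the last holds). Time passes only in rows, so rows that repeat a pose let the fingers close. It gives the time, the measured TCP pose, the force and the opening at its end, in the units of the state.
- sense(): the state, without advancing time (a new reading comes with each control period).
- capture(name): name is "scene" or "top" or "wrist"; returns (picture, depth): 400x640x3 uint8, red, green, blue; 400x640 float32, mm along the optical axis (not along the pixel's ray), 0 where there is no reading.
- calibration(name): a dict with "intrinsics" (3x3 intrinsics, pixels), "dist" ([k1, k2, p1, p2, k3] as OpenCV has them; the pictures are not rectified), "world_from_camera" (4x4, takes a point from camera to world coordinates). Camera axes: x right, y up, looking along -z (the intrinsics and any distortion apply to the point x, -y, -z); pixel columns grow to the right and rows downward; lengths in mm; the calibration is good to about 2 mm. A picture is of the moment at which its call begins: read the wrist's pose just before it. calibration takes no time and is no camera call; for the wrist camera it gives the pose at the moment of the call.
- finish_job(): hands the job in, once; it reports no verdict.
The state is a dict: "time_s": time; "joints": joint angles; "dq": joint speeds; "tau": joint torques, N m; "eef_pos": TCP position; "ee_rot": TCP orientation; "force": force on the tool from outside, world axes, zero at the start; "wrist_torque": the same for the moment, N m; "grip_width": opening from 0.0 (shut) to 1.0 (fully open).
Only numpy, scipy, OpenCV 4.12 (cv2) and the standard library are available. Lean on these libraries where they do the work, as an engineer would, in place of code of your own. Each camera call takes 0.05 s, during which the arm holds its last target.

## Task

The paint balance rocks because its front right foot has lost its rubber pad and it leans onto that corner. With the fingertips, push the wooden wedge along the bench, thin end first, under that bare foot until the balance stands level and no longer rocks: not too little, and not so far that the corner is jacked up. Only push the wedge: do not lift it off the bench, do not lift the balance or shove it out of its place, leave everything else where it is, and finish with the hand clear.

Things in the scene. Friction and masses are not known exactly. Their poses are not given: they have to be found in the camera images.
- wedge: plain beech wedge lying flat on the bench (sizes in mm): 140 long (x), 50 wide (y), about 70 g. Origin: centre of its underside. +x points to the thin end (1.5 thick, at x = +70); the top slopes straight up to the thick end at x = -70. It starts 20 to 45 short of the bare foot, thin end roughly towards it, a little askew and to one side. Friction keeps it where it is left, also under load
- wedge_end (a point): middle of the wedge's upright thick end, the face to push on: 50 mm wide, 20 mm tall; this point is 10 mm above the bench; axes as wedge
- balance: white benchtop balance, about 2 kg, loose (sizes in mm): housing 170 x 170, pan 90 above the bench, four feet on arms at the corners, 200 apart in x and y; three have black rubber pads, 32 across, 8 thick. Origin on the bench below the middle; +x from its front (display) to its back, +y to its left. Its z is vertical at the start, while the balance leans: for level see balance_level
- balance_level (a point): same place to 1 mm, but z is the balance's own upright: straight up when level. At the start it leans 0.056 rad towards the bare foot (its -x, -y corner); it is level when that foot's tip is 8 mm above the bench. Pushing the wedge 7.6 mm further under the foot raises it by 1 mm
- bare_foot (a point): (sizes in mm) lowest point of the padless front right foot (-x, -y corner), a round-ended steel stem 28 across; on the bench (z = 0) at the start, 8 above it when level. The arm that carries it has its underside 32 above the bench when level and reaches about 15 forward of the foot; the housing lies behind the foot
- tin: low closed metal tin, 60 mm across, 48 mm tall; a bystander, origin at the centre of its underside
- jar: small capped glass jar, 56 mm across, 70 mm tall; a bystander, origin at the centre of its underside
- cup_a: clear plastic cup, 72 mm across the rim, 90 mm tall; a bystander, origin at the centre of its underside
- cup_b: grey plastic cup, 72 mm across the rim, 90 mm tall; a bystander, origin at the centre of its underside
- sanding_block: cork sanding block, 60 x 95 x 32 mm; a bystander, origin at the centre of its underside
- sample_chip: dark wood sample, flat, 120 x 70 x 9 mm; a bystander, origin at the centre of its underside
- brush: flat paint brush lying on the bench; a bystander, origin at the centre of its underside
Things that resemble listed ones, but are neither listed nor needed, are in the scene too. What is shaped like the wedge but green or pink is not meant.

How it is judged (in metres and radians):
At the end, for the whole second after the job is handed in: The balance stands level within 0.4 degree (0.007 rad: the bare foot within about 1 mm of its level height) with its weight on the wedge (more than 0.5 N), the wedge lies flat on the bench, and both are at rest (angle between balance_level's own z axis and vertical below 0.007 rad and contact force between wedge and balance above 0.5 N and height (world z) of wedge below 0.003 m and angle between wedge's own z axis and vertical below 0.03 rad and linear speed of each of balance, wedge below 0.01 m/s); the robot touches nothing.
It fails at once if the wedge is lifted off the bench (more than 12 mm) (height (world z) of wedge above 0.012 m).
It fails at once if the balance is lifted: its bare foot comes more than 22 mm above the bench, or its middle more than 15 mm (height (world z) of bare_foot above 0.022 m or height (world z) of balance above 0.015 m).
It fails at once if the balance is shoved more than 25 mm from its place (distance of balance from where it was at the start of the episode above 0.025 m).
It fails at once if one of the other things on the bench is disturbed (moved more than 25 mm) (distance of any of tin, jar, cup_a, cup_b, sanding_block, sample_chip, brush from where it was at the start of the episode above 0.025 m).
It also fails if it takes over 48 s, if anything falls off the work surface, if the arm or the gripper's body presses on something with over 40 N, if the wrist force passes 120 N, or if a joint passes its speed limit or range.

## Working session

There is one attempt and no reset: what is moved stays moved. The work goes in short steps, Python scripts to look and compute and a shell command to move; the robot and the scene stay as the last step left them, time stands still between calls to the robot, and variables do not carry over. Pictures are saved under pics/ and viewed, and the job is handed in when it is done.

```bash
ls; mkdir -p pics; cat > h.py <<'E'
import numpy as np, cv2
from rig import sense, capture, calibration
def snap(n,f):
    c=calibration(n); im,d=capture(n)
    cv2.imwrite('pics/'+f+'.png',im[:,:,::-1]); np.savez('pics/'+f+'.npz',im=im,d=d,K=np.array(c['intrinsics']),dist=np.array(c['dist']),T=np.array(c['world_from_camera']))
    return im,d,c
def load(f):
    return np.load('pics/'+f+'.npz')
def ray(z,uv):
    uv=np.array(uv,float).reshape(-1,1,2)
    p=cv2.undistortPoints(uv,z['K'],z['dist']).reshape(-1,2)
    r=np.c_[p[:,0],-p[:,1],-np.ones(len(p))]@z['T'][:3,:3].T
    return z['T'][:3,3],r
def onplane(z,uv,h):
    o,r=ray(z,uv); t=(h-o[2])/r[:,2]; return o+r*t[:,None]
def bydepth(z,uv):
    o,r=ray(z,uv); d=np.array([z['d'][int(round(v)),int(round(u))] for u,v in np.array(uv).reshape(-1,2)])
    return o+r*d[:,None]
def proj(z,P):
    P=np.array(P,float).reshape(-1,3); c=(P-z['T'][:3,3])@z['T'][:3,:3]
    c=c*[1,-1,-1]
    return cv2.projectPoints(c,np.zeros(3),np.zeros(3),z['K'],z['dist'])[0].reshape(-1,2)
E
python3 - <<'E'
from h import *
for n in('scene','top','wrist'):
    im,d,c=snap(n,n+'0'); print(n,np.round(c['world_from_camera'],3).tolist(),c['intrinsics'],c['dist'])
print(sense())
import rig;print(rig.grasp_offset)
E
```

```text
pics
scene [[-0.773, -0.446, 0.451, 1020.248], [0.635, -0.559, 0.534, 564.239], [0.014, 0.699, 0.715, 806.427], [0.0, 0.0, 0.0, 1.0]] [[386.36158506   0.         323.04756009]
 [  0.         386.36158506 197.25480021]
 [  0.           0.           1.        ]] [-0.0165277  0.         0.         0.         0.       ]
top [[-0.009, 0.988, -0.156, 260.9], [-1.0, -0.007, 0.011, 1.018], [0.01, 0.156, 0.988, 1630.002], [0.0, 0.0, 0.0, 1.0]] [[467.63214296   0.         318.19897821]
 [  0.         467.63214296 199.13540733]
 [  0.           0.           1.        ]] [0.03920763 0.         0.         0.         0.        ]
wrist [[0.409, 0.871, 0.273, 284.877], [-0.913, 0.39, 0.122, -446.515], [-0.001, -0.299, 0.954, 374.016], [0.0, 0.0, 0.0, 1.0]] [[338.35337617   0.         325.17559812]
 [  0.         338.35337617 193.50417456]
 [  0.           0.           1.        ]] [-0.05701187  0.          0.          0.          0.        ]
{'time_s': 0.15, 'joints': array([-1.37344011e+00,  3.13317428e-01,  1.49822959e+00, -2.08075626e-05,
        1.33102962e+00, -2.23402265e-01]), 'dq': array([-0.0014049 , -0.00232976, -0.00443891, -0.00155166,  0.00223634,
        0.00084452]), 'tau': array([ 2.28555138e-03, -4.12367928e+01, -2.59796244e+01, -1.39276835e-04,
        3.23816734e-03, -1.93909631e-05]), 'eef_pos': array([ 214.38238664, -479.02494002,  230.88103097]), 'ee_rot': array([ 0.59314428,  0.38480317,  0.59364006, -0.38431479]), 'force': array([-0.00504687, -0.52120889,  0.53191359]), 'wrist_torque': array([ 0.00791976, -0.02333251, -0.00144941]), 'grip_width': 0.9996315202062013}
18.700000000000003
```

View pics/scene0.png

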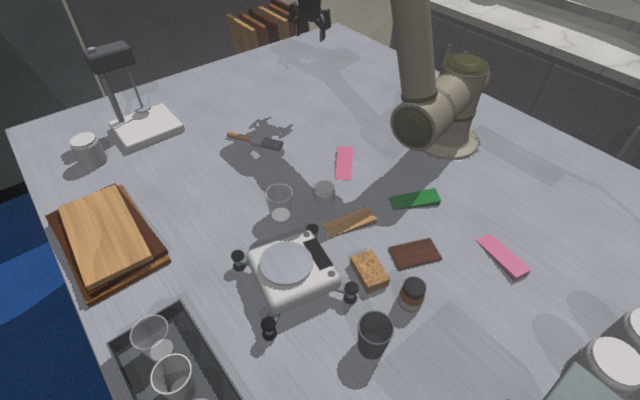

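View pics/top0.png

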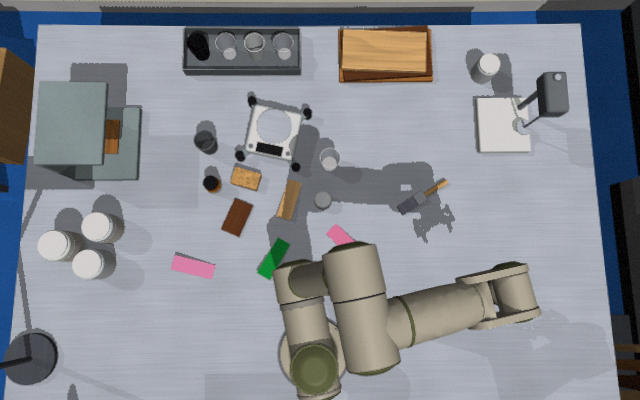

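View pics/wrist0.png

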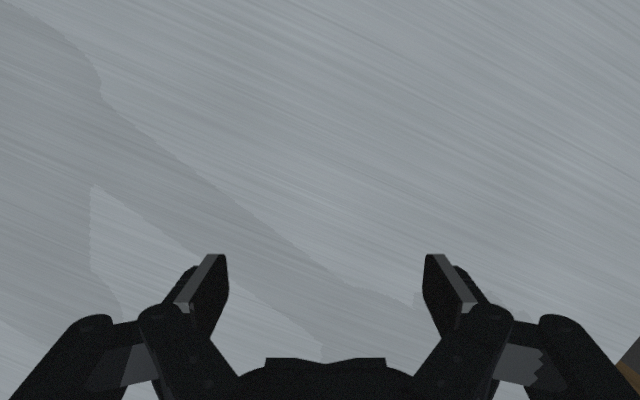

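The top view shows the beech wedge at about (289,200) and the balance at about (275,130). Its bare foot is at about (296,167). The tin is at (323,200) and the clear cup at (329,157), both close to the right of the lane. I'll measure these next.

```bash
python3 - <<'E'
from h import *
z=load('top0'); im=z['im']
cv2.imwrite('pics/topz.png',cv2.resize(im[80:260,180:380,::-1],None,fx=4,fy=3.3,interpolation=cv2.INTER_CUBIC)[:600])
z=load('scene0')
cv2.imwrite('pics/scenez.png',cv2.resize(z['im'][170:350,220:440,::-1],None,fx=3.3,fy=3.3,interpolation=cv2.INTER_CUBIC))
for n,box in(('top0',(270,310,175,225)),('scene0',(318,385,203,240))):
    z=load(n); im=z['im']; hsv=cv2.cvtColor(im,cv2.COLOR_RGB2HSV)
    m=((hsv[...,0]>8)&(hsv[...,0]<25)&(hsv[...,1]>70)).astype(np.uint8)
    k=np.zeros_like(m);k[box[2]:box[3],box[0]:box[1]]=1;m*=k
    c=max(cv2.findContours(m,0,1)[0],key=cv2.contourArea)
    q=cv2.approxPolyDP(c,3,True).reshape(-1,2); print(n,cv2.contourArea(c),q.tolist()); print(np.round(cv2.boxPoints(cv2.minAreaRect(c)),1).tolist())
    print(np.round(onplane(z,q,0),1).tolist()); print(np.round(bydepth(z,q),1).tolist())
E
```

```text
top0 508.5 [[288, 180], [277, 216], [290, 219], [300, 183]]
[[276.1000061035156, 215.8000030517578], [287.79998779296875, 178.6999969482422], [301.70001220703125, 183.10000610351562], [290.0, 220.1999969482422]]
[[587.1, 88.8, 0.0], [458.9, 127.2, 0.0], [447.9, 81.7, 0.0], [576.0, 46.3, 0.0]]
[[586.2, 88.5, 4.6], [456.5, 125.7, 19.5], [445.4, 80.6, 21.7], [575.5, 46.2, 2.4]]
scene0 699.5 [[376, 217], [366, 207], [323, 225], [331, 236]]
[[322.20001220703125, 222.89999389648438], [371.6000061035156, 205.0], [377.1000061035156, 220.0], [327.70001220703125, 237.89999389648438]]
[[444.9, 114.1, -0.0], [440.2, 69.1, 0.0], [578.6, 44.1, 0.0], [586.3, 87.0, 0.0]]
[[457.7, 124.1, 18.0], [450.9, 78.1, 14.8], [578.3, 43.8, -0.5], [586.8, 87.6, 1.0]]
```

View pics/topz.png

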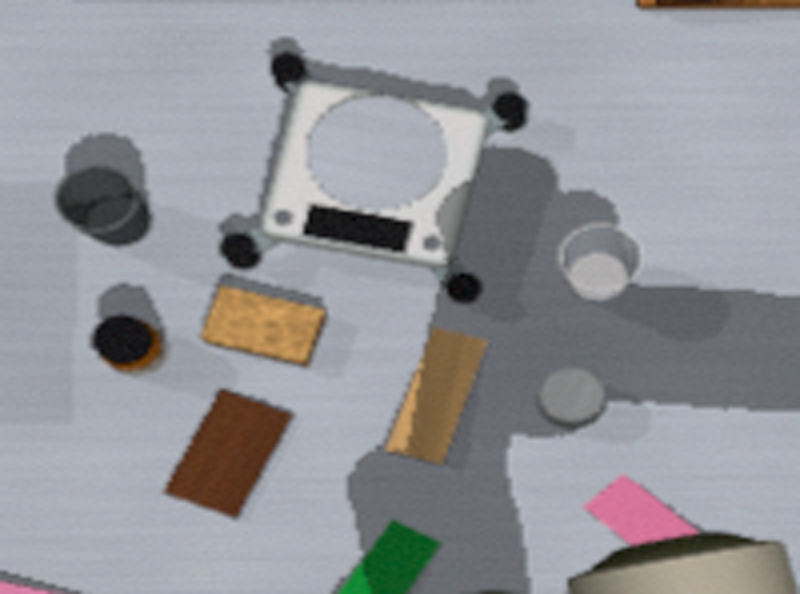

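View pics/scenez.png

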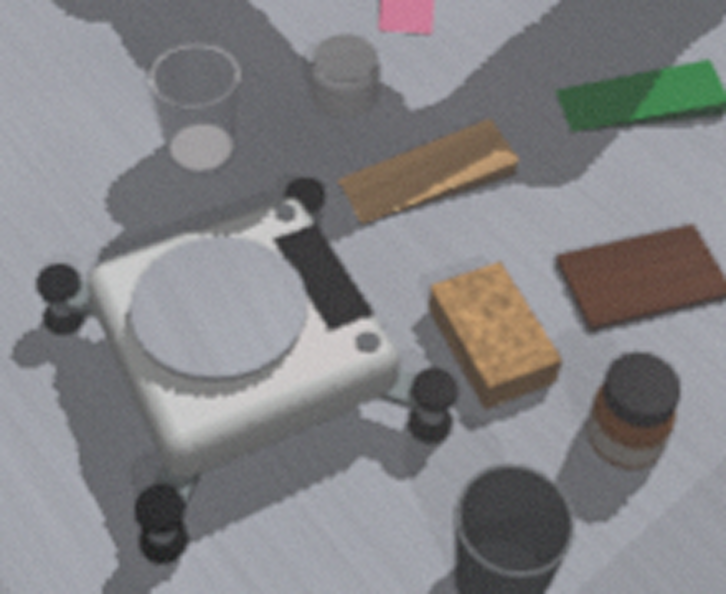

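```bash
python3 - <<'E'
from h import *
z=load('top0'); im=z['im']; g=im.max(2)
m=(g<50).astype(np.uint8)
n,l,s,c=cv2.connectedComponentsWithStats(m)
for i in range(1,n):
    if 20<s[i,4]<200 and 170<c[i,0]<360 and 80<c[i,1]<230:
        print(np.round(c[i],1),s[i],np.round(bydepth(z,[c[i]]),1).tolist())
print('scene')
z=load('scene0'); im=z['im']; m=(im.max(2)<50).astype(np.uint8)
n,l,s,c=cv2.connectedComponentsWithStats(m)
for i in range(1,n):
    if 20<s[i,4]<900 and 220<c[i,0]<440 and 170<c[i,1]<370:
        print(np.round(c[i],1),s[i],np.round(bydepth(z,[c[i]]),1).tolist())
z=load('top0')
for nm,u in dict(tin=(323,199),cupbase=(330,162),block=(246,178)).items(): print(nm,np.round(bydepth(z,[u]),1).tolist())
E
```

```text
[251.5 100.3] [248  96   8  10  55] [[863.1, 214.5, 52.0]]
[307.2 113.1] [303 109   8  10  59] [[816.7, 18.7, 49.1]]
[199.6 143.2] [195 140  12   8  42] [[719.0, 400.8, 14.7]]
[239.6 155.4] [236 151   9  10  67] [[666.1, 254.1, 45.1]]
[295.3 166.7] [291 163   9   9  58] [[625.4, 61.1, 43.3]]
[210.3 182.4] [204 176  14  14 155] [[567.1, 347.9, 67.8]]
scene
[267.8 328.6] [262 317  14  23 160] [[872.7, 224.1, 58.1]]
tin [[510.6, -33.7, 46.7]]
cupbase [[653.6, -61.5, -8.5]]
block [[588.9, 232.9, 31.5]]
```

```bash
python3 - <<'E'
from h import *
from scipy.spatial.transform import Rotation as R
s=sense(); q=s['ee_rot']; r=R.from_quat([q[1],q[2],q[3],q[0]]); M=r.as_matrix(); print(np.round(M,3))
z=load('top0')
for nm,u in dict(g1=(288,240),g2=(290,247),chip=(237,217)).items(): print(nm,np.round(bydepth(z,[u]),1).tolist())
# desired: x down, z jaw = wedge normal; both options
a=np.deg2rad(-14.5)
for sg in(1,-1):
    zz=sg*np.array([-np.sin(a),np.cos(a),0]); x=np.array([0,0,-1.]); D=np.c_[x,np.cross(zz,x),zz]
    print(sg,np.round(D,3).tolist(),(r.inv()*R.from_matrix(D)).as_rotvec())
# to waypoint
t=np.array([415,112,150]); print(M.T@(t-s['eef_pos'])/300)
E
```

```text
[[-0.     0.913  0.408]
 [ 0.001  0.408 -0.913]
 [-1.     0.    -0.001]]
g1 [[374.2, 88.3, 5.0]]
g2 [[350.4, 81.7, -2.1]]
chip [[455.8, 265.9, 5.7]]
1 [[0.0, -0.968, 0.25], [0.0, 0.25, 0.968], [-1.0, 0.0, 0.0]] [-2.46775623e+00 -1.71966771e-04 -1.27516848e-03]
-1 [[0.0, 0.968, -0.25], [0.0, -0.25, -0.968], [-1.0, 0.0, -0.0]] [ 6.73836120e-01 -9.94060512e-04  1.34057091e-04]
[ 0.27135412  1.41503883 -1.52484073]
```

```bash
python3 -m jog '[{"linear":[0,0.7,-0.8],"rotation":[0.67,0,0],"grip":15},{"linear":[0,0.7,-0.8],"rotation":[0.67,0,0],"grip":15},{"linear":[0,0.7,-0.8],"rotation":[0.67,0,0],"grip":15},{"linear":[0,0.7,-0.8],"rotation":[0.67,0,0],"grip":15},{"linear":[0,0.7,-0.8],"rotation":[0.67,0,0],"grip":15},{"linear":[0,0.7,-0.8],"rotation":[0.67,0,0],"grip":15},{"linear":[0,0.7,-0.8],"rotation":[0.67,0,0],"grip":15},{"linear":[0,0.7,-0.8],"rotation":[0.67,0,0],"grip":15},{"linear":[0,0.7,-0.8],"rotation":[0.67,0,0],"grip":15},{"linear":[0,0.7,-0.8],"rotation":[0.67,0,0],"grip":15}]' 
cat > d.py <<'E'
import sys; from h import *
from scipy.spatial.transform import Rotation as R
def go(t,adeg):
    s=sense(); q=s['ee_rot']; r=R.from_quat([q[1],q[2],q[3],q[0]]); M=r.as_matrix()
    a=np.deg2rad(adeg); zz=-np.array([-np.sin(a),np.cos(a),0]); x=np.array([0,0,-1.]); D=np.c_[x,np.cross(zz,x),zz]
    print('t',s['time_s'],'p',np.round(s['eef_pos'],1),'F',np.round(s['force'],2),'j6',s['joints'][5].round(2),'w',s['grip_width'])
    print('lin',np.round(M.T@(np.array(t)-s['eef_pos'])/300,3),'rot',np.round((r.inv()*R.from_matrix(D)).as_rotvec()/.5,3))
if __name__=='__main__': go([float(v) for v in sys.argv[1:4]],float(sys.argv[4]))
E
python3 d.py 415 112 150 -14.5
```

```text
time_s: 0.98
eef_pos: [308.3, -173.4, 231.3]
ee_rot: [0.522, 0.477, 0.522, -0.477]
force: [1.2, -0.8, 0.1]
grip_width: 0.178
t 0.9833 p [ 308.3 -173.4  231.3] F [ 1.19 -0.8   0.09] j6 0.63 w 0.1775361139259613
lin [ 0.271  0.439 -0.916] rot [ 0.683 -0.001 -0.   ]
```

```bash
python3 -m jog '[{"linear":[0,0.44,-0.916],"rotation":[0.683,0,0],"grip":15},{"linear":[0,0.44,-0.916],"rotation":[0.683,0,0],"grip":15},{"linear":[0,0.44,-0.916],"rotation":[0.683,0,0],"grip":15},{"linear":[0,0.44,-0.916],"rotation":[0.683,0,0],"grip":15},{"linear":[0,0.44,-0.916],"rotation":[0.683,0,0],"grip":15},{"linear":[0,0.44,-0.916],"rotation":[0.683,0,0],"grip":15},{"linear":[0.27,0.44,-0.916],"rotation":[0.683,0,0],"grip":15},{"linear":[0.27,0.44,-0.916],"rotation":[0.683,0,0],"grip":15},{"linear":[0.27,0.44,-0.916],"rotation":[0.683,0,0],"grip":15},{"linear":[0.27,0.44,-0.916],"rotation":[0.683,0,0],"grip":15},{"linear":[0.27,0.44,-0.916],"rotation":[0.683,0,0],"grip":15},{"linear":[0.27,0.44,-0.916],"rotation":[0.683,0,0],"grip":15}]' 
python3 d.py 415 112 40 -14.5
python3 - <<'E'
from h import *
snap('wrist','w1'); snap('scene','s1')
E
```

```text
time_s: 1.98
eef_pos: [416.1, 110.9, 150.8]
ee_rot: [0.433, 0.559, 0.433, -0.559]
force: [-0.5, -1.1, -0.2]
grip_width: 0.171
t 1.9833 p [416.1 110.9 150.8] F [-0.46 -1.14 -0.21] j6 1.81 w 0.1712560161285993
lin [ 0.369 -0.005 -0.003] rot [-0.002 -0.    -0.001]
```

View pics/w1.png

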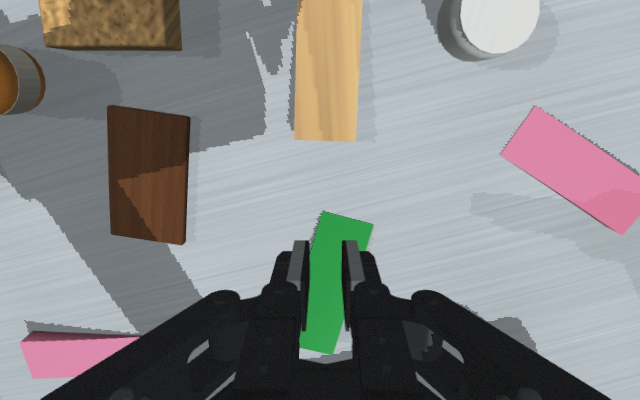

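View pics/s1.png

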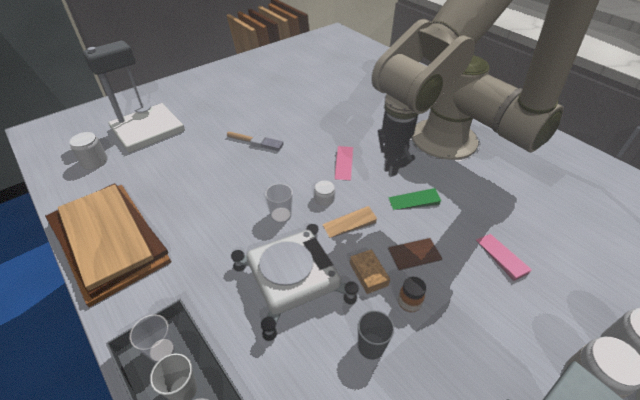

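```bash
python3 -m jog '[{"linear":[-0.1,0.27,0],"rotation":[0,0,0],"grip":15},{"linear":[-0.1,0.27,0],"rotation":[0,0,0],"grip":15},{"linear":[-0.1,0.27,0],"rotation":[0,0,0],"grip":15},{"linear":[-0.1,0.27,0],"rotation":[0,0,0],"grip":15},{"linear":[-0.1,0.27,0],"rotation":[0,0,0],"grip":15},{"linear":[-0.1,0.27,0],"rotation":[0,0,0],"grip":15}]' 
python3 - <<'E'
from h import *
snap('wrist','w2')
z=load('w1'); print(np.round(onplane(z,[(294,140),(356,142)],20),1).tolist())
E
```

```text
time_s: 2.58
eef_pos: [493.4, 90.2, 181.4]
ee_rot: [0.432, 0.56, 0.432, -0.559]
force: [0.4, -0.2, 0.8]
grip_width: 0.178
[[458.0, 127.6, 20.0], [443.8, 79.3, 20.0]]
```

View pics/w2.png

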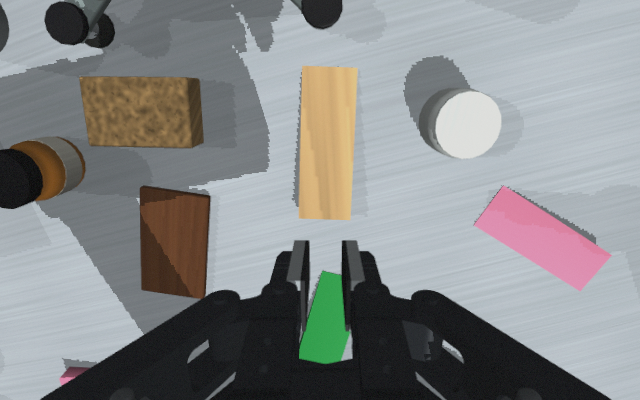

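```bash
python3 -m jog '[{"linear":[0,0.25,0],"rotation":[0,0,0],"grip":15},{"linear":[0,0.25,0],"rotation":[0,0,0],"grip":15},{"linear":[0,0.25,0],"rotation":[0,0,0],"grip":15},{"linear":[0,0.25,0],"rotation":[0,0,0],"grip":15},{"linear":[0,0.25,0],"rotation":[0,0,0],"grip":15},{"linear":[0,0.25,0],"rotation":[0,0,0],"grip":15}]' 
python3 - <<'E'
from h import *
snap('wrist','w3')
z=load('w2'); print(np.round(onplane(z,[(299,219),(350,219)],20),1).tolist(),np.round(onplane(z,[(303,66),(357,67)],1.5),1).tolist())
E
```

```text
time_s: 3.13
eef_pos: [565.0, 71.9, 181.7]
ee_rot: [0.433, 0.56, 0.432, -0.559]
force: [0.0, 0.2, -0.6]
grip_width: 0.178
[[457.2, 127.3, 20.0], [444.8, 79.6, 20.0]] [[591.9, 86.7, 1.5], [578.8, 39.8, 1.5]]
```

View pics/w3.png

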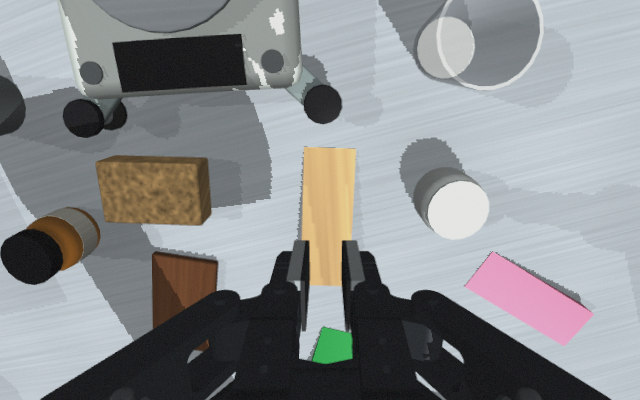

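```bash
python3 - <<'E'
from h import *
z=load('w3'); im=z['im']
for u in [(322,104),(84,118)]:
    x,y=u; m=np.zeros(im.shape[:2],np.uint8); m[y-25:y+25,x-25:x+25]=(im[y-25:y+25,x-25:x+25].max(2)<45)
    c=max(cv2.findContours(m,0,1)[0],key=cv2.contourArea); (cx,cy),r=cv2.minEnclosingCircle(c)
    print(cx,cy,r,np.round(bydepth(z,[(cx,cy)]),1), np.round(bydepth(z,[(cx+dx,cy+dy) for dx,dy in((5,0),(-5,0),(0,5),(0,-5))])[:,2],1))
z2=load('w2')
print(np.round(onplane(z,[(303,148),(356,149)],1.5),1).tolist())
# tilt: knob height 3D
print(np.round(proj(z,[(625,61,h) for h in (0,25,50)]),1))
# pan plane
E
```

```text
321.948974609375 103.4795913696289 18.848257064819336 [[628.7  59.6  41.8]] [42.7 41.9 42.2 42.5]
86.0 118.5 23.963613510131836 [[668.3 249.8  50. ]] [48.8 49.6 49.9 50. ]
[[591.5, 88.6, 1.5], [577.7, 39.5, 1.5]]
[[321.9 105.9]
 [321.6 107.3]
 [321.3 109. ]]
```

```bash
python3 d.py 418 113 60 -16.2; python3 d.py 418 113 8 -16.2
```

```text
t 3.1833 p [565.2  71.9 181.8] F [ 0.17  0.21 -0.08] j6 1.75 w 0.1824118968366772
lin [ 0.405 -0.51  -0.009] rot [ 0.057 -0.001 -0.002]
t 3.1833 p [565.2  71.9 181.8] F [ 0.17  0.21 -0.08] j6 1.75 w 0.1824118968366772
lin [ 0.579 -0.51  -0.009] rot [ 0.057 -0.001 -0.002]
```

```bash
python3 -m jog '[{"linear":[0,-0.51,-0.009],"rotation":[0.057,0,0],"grip":15},{"linear":[0,-0.51,-0.009],"rotation":[0.057,0,0],"grip":15},{"linear":[0,-0.51,-0.009],"rotation":[0.057,0,0],"grip":15},{"linear":[0,-0.51,-0.009],"rotation":[0.057,0,0],"grip":15},{"linear":[0,-0.51,-0.009],"rotation":[0.057,0,0],"grip":15},{"linear":[0.2,-0.51,-0.009],"rotation":[0.057,0,0],"grip":15},{"linear":[0.35,-0.51,-0.009],"rotation":[0.057,0,0],"grip":15},{"linear":[0.45,-0.51,-0.009],"rotation":[0.057,0,0],"grip":15},{"linear":[0.5,-0.51,-0.009],"rotation":[0.057,0,0],"grip":15},{"linear":[0.54,-0.51,-0.009],"rotation":[0.057,0,0],"grip":15},{"linear":[0.57,-0.51,-0.009],"rotation":[0.057,0,0],"grip":15},{"linear":[0.575,-0.51,-0.009],"rotation":[0.057,0,0],"grip":15},{"linear":[0.575,-0.51,-0.009],"rotation":[0.057,0,0],"grip":15}]' 
python3 d.py 476 104 8 -16.2
python3 - <<'E'
from h import *
snap('wrist','w4')
E
```

```text
time_s: 4.27
eef_pos: [418.2, 113.1, 9.5]
ee_rot: [0.425, 0.566, 0.424, -0.565]
force: [0.2, -0.8, 0.9]
grip_width: 0.177
t 4.2667 p [418.2 113.1   9.5] F [ 0.2  -0.81  0.94] j6 1.85 w 0.17743333713440912
lin [ 0.005  0.193 -0.025] rot [ 0.    -0.002 -0.003]
```

View pics/w4.png

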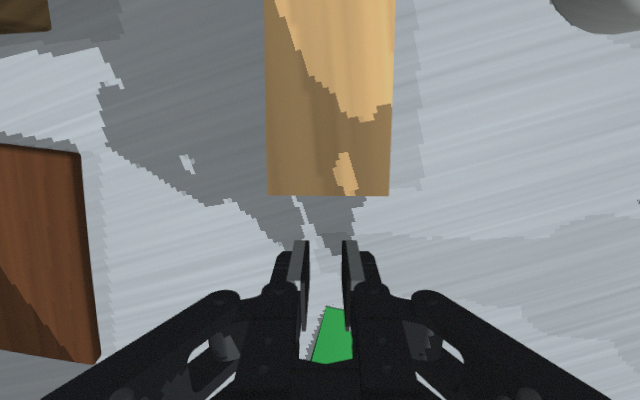

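```bash
python3 -m jog '[{"linear":[0.004,0.02,0],"rotation":[0,0,0],"grip":15},{"linear":[0.004,0.04,0],"rotation":[0,0,0],"grip":15},{"linear":[0.004,0.055,0],"rotation":[0,0,0],"grip":15},{"linear":[0.004,0.065,0],"rotation":[0,0,0],"grip":15},{"linear":[0.004,0.075,0],"rotation":[0,0,0],"grip":15},{"linear":[0.004,0.085,-0.001],"rotation":[0,0,0],"grip":15},{"linear":[0.004,0.097,-0.002],"rotation":[0,0,0],"grip":15},{"linear":[0.004,0.11,-0.004],"rotation":[0,0,0],"grip":15},{"linear":[0.004,0.123,-0.005],"rotation":[0,0,0],"grip":15},{"linear":[0.004,0.136,-0.007],"rotation":[0,0,0],"grip":15},{"linear":[0.004,0.15,-0.008],"rotation":[0,0,0],"grip":15},{"linear":[0.004,0.163,-0.01],"rotation":[0,0,0],"grip":15},{"linear":[0.004,0.175,-0.011],"rotation":[0,0,0],"grip":15},{"linear":[0.004,0.185,-0.012],"rotation":[0,0,0],"grip":15},{"linear":[0.004,0.188,-0.012],"rotation":[0,0,0],"grip":15}]' 
python3 d.py 532 89.5 8 -16.2
python3 - <<'E'
from h import *
snap('wrist','w5');snap('scene','s5')
E
```

```text
time_s: 5.57
eef_pos: [474.2, 100.8, 8.9]
ee_rot: [0.425, 0.566, 0.424, -0.565]
force: [-1.3, -0.4, 1.3]
grip_width: 0.169
t 5.5667 p [474.2 100.8   8.9] F [-1.35 -0.37  1.32] j6 1.82 w 0.1689078786967449
lin [ 0.004  0.196 -0.018] rot [-0.    -0.002 -0.006]
```

View pics/w5.png

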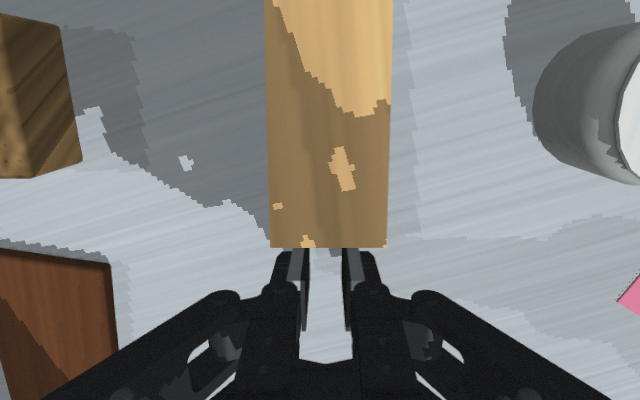

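View pics/s5.png

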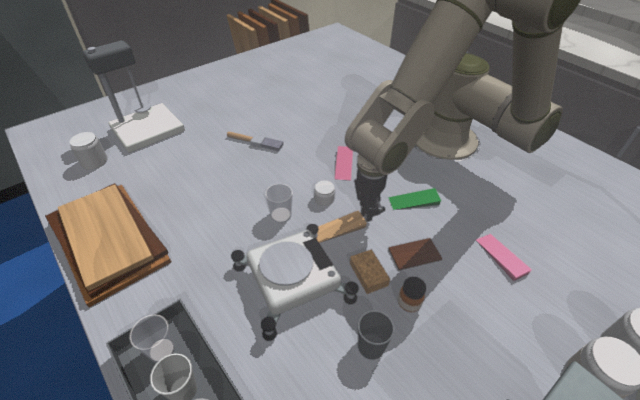

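```bash
python3 - <<'E'
from h import *
z=load('w5'); P=onplane(z,[(271,247),(387,246)],20); print(np.round(P,1).tolist()); m=P.mean(0)[:2]
e=P[0]-P[1]; a=np.degrees(np.arctan2(-e[0],e[1])); print('mid',m,'heading',a, np.linalg.norm(e))
z=load('s5'); m2=None
hsv=cv2.cvtColor(z['im'],cv2.COLOR_RGB2HSV)
z3=load('s5'); cv2.imwrite('pics/s5z.png',cv2.resize(z['im'][190:280,260:400,::-1],None,fx=5.5,fy=5.5,interpolation=cv2.INTER_CUBIC))
E
```

```text
[[491.7, 121.5, 20.0], [478.2, 73.2, 20.0]]
mid [484.95498414  97.34474879] heading -15.63339315253389 50.08955319452277
```

View pics/s5z.png

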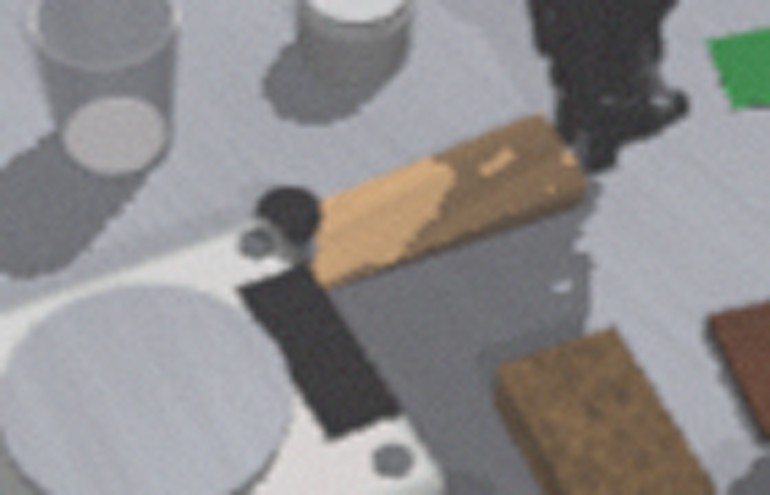

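```bash
python3 -m jog '[{"linear":[0.002,0.01,-0.001],"rotation":[0,0,0],"grip":15},{"linear":[0.002,0.02,-0.002],"rotation":[0,0,0],"grip":15},{"linear":[0.002,0.03,-0.003],"rotation":[0,0,0],"grip":15},{"linear":[0.002,0.04,-0.004],"rotation":[0,0,0],"grip":15},{"linear":[0.002,0.05,-0.005],"rotation":[0,0,0],"grip":15},{"linear":[0.002,0.06,-0.006],"rotation":[0,0,0],"grip":15},{"linear":[0.002,0.07,-0.007],"rotation":[0,0,0],"grip":15},{"linear":[0.002,0.08,-0.008],"rotation":[0,0,0],"grip":15},{"linear":[0.002,0.09,-0.009],"rotation":[0,0,0],"grip":15},{"linear":[0.002,0.1,-0.01],"rotation":[0,0,0],"grip":15},{"linear":[0.002,0.11,-0.011],"rotation":[0,0,0],"grip":15},{"linear":[0.002,0.12,-0.012],"rotation":[0,0,0],"grip":15},{"linear":[0.002,0.13,-0.013],"rotation":[0,0,0],"grip":15},{"linear":[0.002,0.14,-0.013],"rotation":[0,0,0],"grip":15},{"linear":[0.002,0.15,-0.013],"rotation":[0,0,0],"grip":15},{"linear":[0.002,0.15,-0.013],"rotation":[0,0,0],"grip":15}]' 
python3 d.py 532 89.5 8 -16.2
python3 - <<'E'
from h import *
snap('wrist','w6');snap('scene','s6')
z=load('s6'); cv2.imwrite('pics/s6z.png',cv2.resize(z['im'][190:350,220:400,::-1],None,fx=3.7,fy=3.7,interpolation=cv2.INTER_CUBIC))
E
```

```text
time_s: 7.0
eef_pos: [517.5, 92.1, 8.1]
ee_rot: [0.425, 0.566, 0.425, -0.565]
force: [-3.1, 0.9, -0.9]
grip_width: 0.178
t 7.0 p [517.5  92.1   8.1] F [-3.06  0.94 -0.86] j6 1.81 w 0.1776101843198453
lin [ 0.     0.049 -0.005] rot [ 0.    -0.001 -0.001]
```

View pics/w6.png

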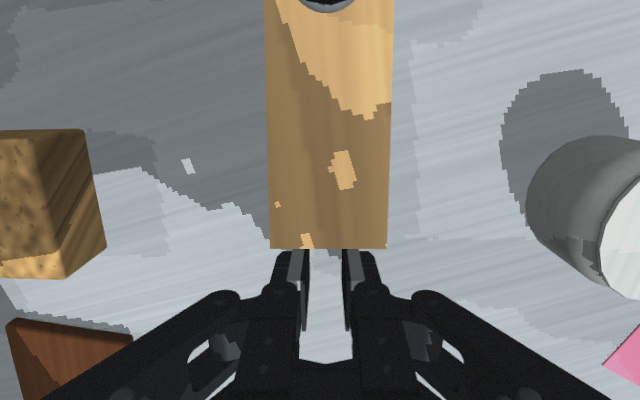

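View pics/s6z.png

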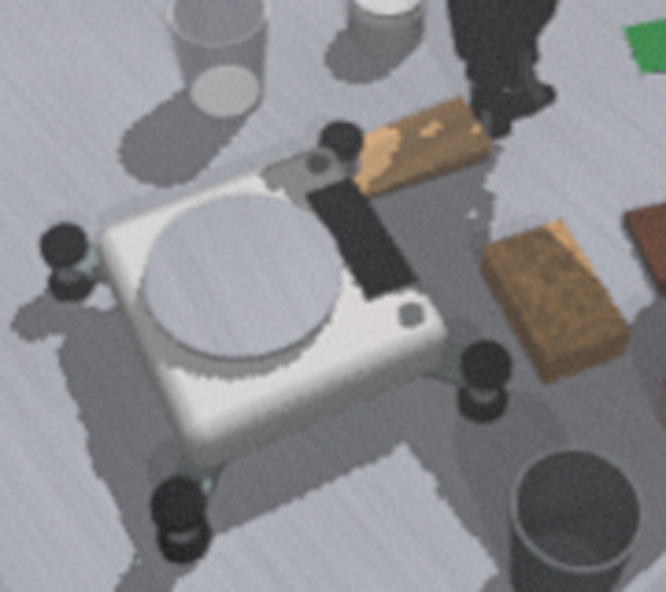

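```bash
cat > tilt.py <<'E'
from h import *
def norm(n):
    z=load(n); im=z['im']
    # pan: ellipse region in scene view around (285,263)
    H,W=im.shape[:2]; vv,uu=np.mgrid[:H,:W]
    mk=((uu-285)/22.)**2+((vv-262)/15.)**2<1
    uv=np.c_[uu[mk],vv[mk]]; P=bydepth(z,uv); ok=z['d'][mk]>0; P=P[ok]
    c=np.median(P,0)
    for _ in range(4):
        A=np.c_[P[:,:2]-c[:2],np.ones(len(P))]; s,*_=np.linalg.lstsq(A,P[:,2],rcond=None); r=P[:,2]-A@s
        k=abs(r)<2.5*r.std()+1e-6; P=P[k]
    return -s[:2],c.round(1),r.std(),len(P)
def rep(*names):
    for n in names: g,c,sd,k=norm(n); print(n,'tilt xy',g.round(4),c,sd.round(2),k)
if __name__=='__main__':
    import sys; rep(*sys.argv[1:])
E
python3 tilt.py scene0 s1 s5 s6
```

```text
scene0 tilt xy [-0.0452 -0.0352] [761.7 131.6  88.8] 1.09 992
s1 tilt xy [-0.0498 -0.0307] [761.7 131.9  88.9] 1.15 1007
s5 tilt xy [-0.05   -0.0312] [761.7 131.6  88.9] 1.14 1004
s6 tilt xy [-0.0118 -0.0076] [761.9 131.3  88.5] 1.15 995
```

```bash
python3 -m jog '[{"linear":[0,0.01,0],"rotation":[0,0,0],"grip":15},{"linear":[0,0.02,-0.001],"rotation":[0,0,0],"grip":15},{"linear":[0,0.03,-0.002],"rotation":[0,0,0],"grip":15},{"linear":[0,0.04,-0.002],"rotation":[0,0,0],"grip":15},{"linear":[0,0.045,-0.002],"rotation":[0,0,0],"grip":15},{"linear":[0,0.045,-0.002],"rotation":[0,0,0],"grip":15},{"linear":[0,0.045,-0.002],"rotation":[0,0,0],"grip":15}]' 
python3 d.py 532 89.5 8 -16.2
python3 - <<'E'
from h import *
snap('scene','s7');snap('scene','s7b');snap('scene','s7c');snap('wrist','w7')
E
python3 tilt.py s7 s7b s7c
```

```text
time_s: 7.68
eef_pos: [529.4, 89.3, 7.9]
ee_rot: [-0.424, -0.565, -0.425, 0.566]
force: [-8.7, 2.4, 4.6]
grip_width: 0.174
t 7.6833 p [529.4  89.3   7.9] F [-8.71  2.44  4.6 ] j6 1.8 w 0.17382486911234885
lin [-0.     0.008 -0.003] rot [ 0.001 -0.     0.005]
s7 tilt xy [-0.005  -0.0038] [761.7 131.4  88.3] 1.15 990
s7b tilt xy [-0.0035 -0.0027] [761.6 131.4  88.3] 1.14 1003
s7c tilt xy [-0.0029 -0.0044] [761.9 131.5  88.4] 1.12 998
```

```bash
python3 -m jog '[{"linear":[0,0.006,-0.001],"rotation":[0,0,0],"grip":15},{"linear":[0,0.012,-0.001],"rotation":[0,0,0],"grip":15},{"linear":[0,0.012,-0.001],"rotation":[0,0,0],"grip":15},{"linear":[0,0.012,-0.001],"rotation":[0,0,0],"grip":15}]' 
python3 d.py 532 89.5 8 -16.2
python3 - <<'E'
from h import *
for k in 'abcd': snap('scene','s8'+k)
E
python3 tilt.py s8a s8b s8c s8d
```

```text
time_s: 8.22
eef_pos: [530.7, 89.2, 7.8]
ee_rot: [-0.423, -0.563, -0.427, 0.567]
force: [-13.4, 3.0, 10.3]
grip_width: 0.175
t 8.2167 p [530.7  89.2   7.8] F [-13.42   3.    10.29] j6 1.8 w 0.17481993959112255
lin [-0.001  0.004 -0.002] rot [0.001 0.001 0.016]
s8a tilt xy [-0.0038 -0.0042] [761.6 131.5  88.4] 1.09 987
s8b tilt xy [ 0.0002 -0.0016] [761.7 131.3  88.4] 1.21 1012
s8c tilt xy [-0.0034 -0.0006] [761.7 131.2  88.4] 1.13 994
s8d tilt xy [ 0.0004 -0.0005] [761.7 131.3  88.4] 1.19 1000
```

```bash
python3 -m jog '[{"linear":[0,-0.02,0],"rotation":[0,0,0],"grip":15},{"linear":[0,-0.06,0],"rotation":[0,0,0],"grip":15},{"linear":[0,-0.12,0],"rotation":[0,0,0],"grip":15},{"linear":[0,-0.15,0],"rotation":[0,0,0],"grip":15},{"linear":[0,-0.15,0],"rotation":[0,0,0],"grip":15},{"linear":[0,-0.15,0],"rotation":[0,0,0],"grip":15}]' 
python3 d.py 532 89.5 8 -16.2
python3 - <<'E'
from h import *
snap('wrist','w9'); 
for k in 'abcdef': snap('scene','s9'+k)
z=load('s9a'); cv2.imwrite('pics/s9z.png',cv2.resize(z['im'][190:350,220:400,::-1],None,fx=3.7,fy=3.7,interpolation=cv2.INTER_CUBIC))
E
python3 tilt.py s9a s9b s9c s9d s9e s9f
```

```text
time_s: 8.92
eef_pos: [488.2, 101.7, 8.5]
ee_rot: [-0.423, -0.564, -0.427, 0.567]
force: [0.4, -0.0, -0.0]
grip_width: 0.177
t 8.9167 p [488.2 101.7   8.5] F [ 0.37 -0.01 -0.01] j6 1.82 w 0.17739093885363538
lin [ 0.001  0.152 -0.002] rot [0.002 0.001 0.013]
s9a tilt xy [-0.0013 -0.0019] [761.7 131.3  88.3] 1.14 998
s9b tilt xy [ 0.0013 -0.0009] [761.8 131.5  88.5] 1.16 1001
s9c tilt xy [-0.0008 -0.0029] [761.8 131.7  88.4] 1.21 1002
s9d tilt xy [-0.0013  0.0008] [761.9 131.6  88.4] 1.17 1001
s9e tilt xy [ 0.0028 -0.0003] [761.8 131.5  88.4] 1.15 1001
s9f tilt xy [-0.0024 -0.0015] [761.6 131.5  88.4] 1.15 1001
```

View pics/w9.png

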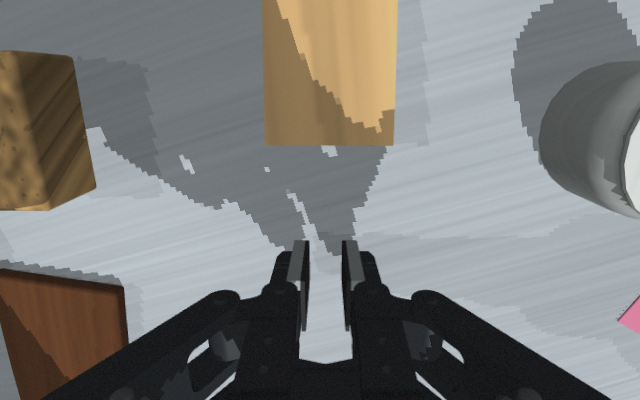

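View pics/s9z.png

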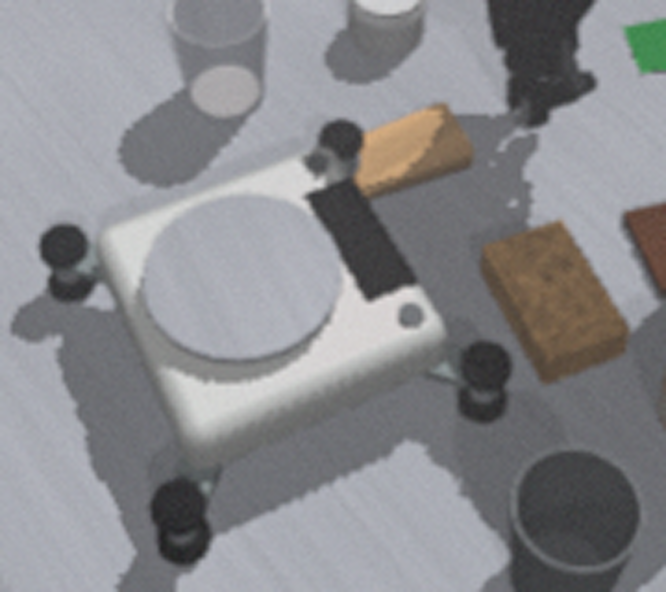

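```bash
python3 - <<'E'
from h import *
z=load('w9'); P=onplane(z,[(265,145),(394,145)],20); print(P.round(1).tolist())
s=sense(); print(s['time_s'],s['force'].round(2),abs(s['dq']).max())
from rig import finish_job; print(finish_job())
E
```

```text
[[548.4, 110.1, 20.0], [534.4, 61.7, 20.0]]
9.2667 [-0.44  0.56  1.61] 0.006587105189727889
the job is handed in; nothing more can be done
None
```

I pushed the wedge under the bare foot with two fingertips held slightly apart, in three short pushes. I then drew the hand back about 40 mm and handed the job in at 9.3 s. The hand-in gives no verdict, so the result below rests on my own measurements.

- **Level:** a plane fitted to the pan in the depth images leaned about 0.058 rad at the start and 0.014 after the first push under the foot. At the end, the mean of six views was about 0.001, against a limit of 0.007. Single views scatter by about 0.003, and the method may be biased by about 0.002, since it read 0.058 for the stated 0.056.
- **Wedge position:** its thick face ended at about (541, 86) mm, and I had worked out (542.6, 86.4) for level. The two agree to about 1 mm.
- **Balance:** the middle of its pan did not visibly move, and the hand's force reading was near zero after drawing back.
- **Last nudge:** the tool advanced only 1.3 mm of the 3.6 mm commanded, and the push force rose to about 13 N, with 10 N upward. I took that as the balance settling onto all its feet and did not push further.
- **Not checked:** I could not measure the contact force between wedge and balance directly. I saw none of the nearby things move in the views I took, but I did not measure their positions again.

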